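# Hang the test-tile carrier over the drip dish

### The job

Hook the tile carrier over the open part of the drying rail, where no board is above it, then slide it along the rail, in under the board, until its tray hangs wholly above the round drip dish (not above the square plaster block), and let go of it there. Keep the carrier upright all the way so that the tiles stay put, and leave the dish, the block and the mug where they stand.

Things in the scene. Friction and masses are not known exactly. Their poses are not given: they have to be found in the camera images.
- carrier: Rigid aluminium tile carrier, 155 mm tall, 0.3 kg: a tray with three upright white tiles (to 53 mm up), a strap rising from its far edge to a hook open downwards, a wooden grip on the strap, facing away from the robot. Origin: on the underside, straight below the hook's middle. z up; y along the tray's long side (along the rail when hung); x from the hook's lip (-x) to the grip (+x)
- carrier_hook (a point): Top of the inside of the hook (a saddle 40 mm wide in y), 150 mm above the carrier's origin. The inside is 32 mm wide in x (-16 to +16 mm). Strap on the +x side; on the -x side the lip hangs down 45 mm below this point, its end flaring to x -25 mm. 5 mm of metal above this point. Hung, level, it is about 1 mm above the rail's top
- carrier_grip (a point): Middle of the carrier's wooden grip, 53 mm to +x of and 105 mm above the carrier's origin. The grip is an upright slab 14 mm thick in y, to be pinched along y; it spans x +20 to +78 mm and z 85 to 125 mm and may be taken with the tool upright or tilted.
- carrier_tray (a point): Centre of the underside of the carrier's tray, 10 mm to -x of the carrier's origin. The tray is 70 mm (x) by 100 mm (y), 24 mm high
- stand: Drying stand, fixed: a horizontal rail on posts with a wooden board over part of it. Origin on the bench straight below the rail. y along the rail, x away from the robot, z up. Posts (20 mm diameter) at the rail's ends at y +400 and -380 mm, and one on the robot's side at x -80, y +50 mm
- stand_rail (a point): On the rail's axis, in the middle of its open part: 235 mm above the stand's origin, y +220 mm. The rail is a straight steel bar, 16 mm in diameter, along the stand's y from -380 to +400 mm. It is open above from y +60 to +400 mm
- stand_board (a point): Centre of the underside of the board, 275 mm above the bench, x -30, y -170 mm from the stand's origin. Board: x -95 to +35, y -400 to +60 mm, 18 mm thick, flat pieces on it to 310 mm. Too low there to hook on or for an upright gripper: tilt the tool 20 to 45 degrees, the gripper's body leaning away from the robot, the fingers pointing back under the board
- dish: Round white drip dish, 176 mm in diameter at its rim, 35 mm high, empty, on the bench under the covered part of the rail, at one of two places. Origin: centre of its underside.
- block: Square plaster block, 120 x 120 x 50 mm high, on the bench under the covered part of the rail, at the other place. Bystander. Origin: centre of its underside.
- mug: White unglazed mug, 76 mm across, 85 mm high, standing on the bench beyond the rail. Bystander. Origin: centre of its underside.
- wheel: Banding wheel (modeller's turntable), fixed bystander: round top 200 mm in diameter, 112 mm high, with a plaster disc to 142 mm, at the right end of the bench. Origin: centre of its underside.
There are look-alikes about, which are no part of the job. What is shaped like the carrier but green is not meant. Leave any yellow look-alike of the dish alone.

How it is judged:
On the way:
1. the carrier's hook is over the rail in its open part, clear of the board, the carrier upright (x of carrier_hook in the frame of stand between -0.014 and 0.014 m and z of carrier_hook in the frame of stand between 0.235 and 0.256 m and y of carrier_hook in the frame of stand above 0.06 m and angle between carrier's own z axis and vertical below 0.3 rad), for 0.2 s.
At the end, for the whole second after the job is handed in: The carrier hangs at rest by its hook on the rail, level within 0.2 rad, the middle of its tray within 26 mm of the dish's centre seen from above (so the tray is wholly above the dish); dish, block and mug are within 20 mm of where they stood (x of carrier_hook in the frame of stand between -0.014 and 0.014 m and z of carrier_hook in the frame of stand between 0.235 and 0.256 m and horizontal distance between carrier_tray and dish below 0.026 m and angle between carrier's own z axis and vertical below 0.2 rad and contact force between carrier and stand above 0.5 N and linear speed of carrier below 0.03 m/s and distance of each of dish, block, mug from where it was at the start of the episode below 0.02 m); the robot touches nothing.
It fails at once if the carrier is tipped more than 0.6 rad from upright (angle between carrier's own z axis and vertical above 0.6 rad).
It fails at once if the dish, the block or the mug is moved more than 20 mm (distance of any of dish, block, mug from where it was at the start of the episode above 0.02 m).
It also fails if it takes over 53 s, if anything falls off the work surface, if the arm or the gripper's body presses on something with over 40 N, if the wrist force passes 120 N, or if a joint passes its speed limit or range.

### The arm

A 6-joint arm with a two-finger parallel gripper is mounted at the origin on the work surface. World frame = base frame: x ahead of the robot, y to its left, z up, the work surface at z = 0. Lengths are in m, angles in rad, forces in N, time in s.
With the tool pointing down it reaches from about 0.3 to 0.95 m from the base axis. Payload 3.1 kg.
Tool frame: the origin (TCP) lies at the very end of the fingers, on their centre line; the grasp point (between the pads) lies 19 mm behind it; z points along the fingers, y is the direction in which the jaws open and shut (so a half turn about z gives the same grasp; the last joint's range is limited). The gripper opens to 85 mm and grips with 20 to 120 N. Pads are 22 mm wide; open, the fingers measure 114 mm over their backs; the gripper's body (76 mm by 85 mm) begins 54 mm behind the grasp point. The pads swing forward as they close: fully open they stand 13 mm farther back than shut.
Start: joints at [-1.229, 0.308, 1.634, -0, 1.2, -0.07], TCP at [0.25, -0.573, 0.231] pointing down, gripper open.
Joint ranges: [-3.06, 3.06], [-0.79, 1.96], [0.05, 2.63], [-1.19, 4.34], [0.05, 2.64], [-2.94, 2.94]. Speed limits (rad/s): [2.79, 2.79, 3.14, 3.14, 3.14, 3.14].

### API

Orientations are given as a 3x3 rotation matrix whose columns are the frame's x, y, z axes.
In Python, from bench import read_state, viewer, manip, spotter gives the robot as it stands.
- The arm moves only by the tool drive_tool, never from a script. Its arguments are lists of equal length, an entry for each row: "xyz": the shift along the tool's x, y, z in m, a list of three; "twist": the turn about the tool's z in degrees; "jaw": the finger opening in m, from 0 to 0.0854. A call has 1 to 12 rows; each row is the pose to reach, as a shift and turn from the pose measured when the call began, along the tool's axes at that moment; what a row does not reach only later rows make up. A row lasts 1/12 s, in which the tool goes at most 41.7 mm and 7.16 degrees, less where a joint would pass 70% of its speed; a pose out of reach is approached as far as the arm can. A call with a gripper value outside its range is refused whole. The fingers move at their own pace and stop on an object; "force" is the grip in N (left out, the last holds). Time passes only in rows, so rows that repeat a pose let the fingers close. It gives the time, the measured TCP pose, the force and the opening at its end, in the units of the state.
- read_state(): the state, without advancing time (a new reading comes with each control period).
- viewer.grab_frame(name): name is "scene" or "top" or "wrist"; returns the picture (420x560x3 uint8, blue, green, red); there is no depth.
- viewer.get_calibration(name): a dict with "camera_matrix" (3x3 intrinsics, pixels), "T" (4x4, takes a point from camera to world coordinates). Camera axes: x right, y up, looking along -z (the intrinsics and any distortion apply to the point x, -y, -z); pixel columns grow to the right and rows downward; lengths in m; the calibration is good to about 2 mm. A picture is of the moment at which its call begins: read the wrist's pose just before it. get_calibration takes no time and is no camera call; for the wrist camera it gives the pose at the moment of the call.
- manip.hand_in(): hands the job in, once; it reports no verdict.
Trained networks look in the newest picture that a camera, given by its name, has taken for a name from the list of things; names that differ only in an ending like _2 or _b are one class to them, and where a whole thing is asked for, a point or a joint stands for the part that bears it (a point fixed in the world has none). Each returns a list of dicts, best first, with "conf" (0 to 1); they miss things now and then, are a little off and sometimes report something else, mostly with a low value. They report only what shows in the picture. A call takes as long as a camera call. They do not tell look-alikes from the thing itself.
- spotter.silhouettes(camera, label): "pixels" (420x560 bool, what is visible of it).
- spotter.landmark_of(camera, label): "at" ([x, y, z] in m, in world coordinates, good to about 4 mm: a listed point, or the origin of a listed thing).
The state is a dict: "time_s": time; "joint_positions": joint angles; "dq": joint speeds; "joint_torque": joint torques, N m; "tcp_pos": TCP position; "tcp_rot": TCP orientation; "force": force on the tool from outside, world axes, zero at the start; "wrist_torque": the same for the moment, N m; "finger_gap": finger opening in m.
Only numpy, scipy, OpenCV 4.12 (cv2) and the standard library are available. Lean on these libraries where they do the work, as an engineer would, in place of code of your own. Each camera call takes 0.05 s, during which the arm holds its last target. There are 200 camera calls.

## Working session

There is one attempt and no reset: what is moved stays moved. The work goes in short steps, Python scripts to look and compute and a tool call to move; the robot and the scene stay as the last step left them, time stands still between calls to the robot, and variables do not carry over. Pictures are saved under pics/ and viewed, about 8 in all and at most 12, crops included, and the job is handed in when it is done.

Besides the shell and the picture viewer there is one more tool, called as name(argument=value, ...) on one line, values as JSON. drive_tool: Moves the arm, as the interface text tells. Its arguments: {"type":"object","properties":{"xyz":{"type":"array"},"twist":{"type":"array"},"jaw":{"type":"array"},"force":{"type":"number"}},"required":["xyz","twist","jaw"]}

```bash
mkdir -p pics; ls; python3 - <<'E'
from bench import read_state, viewer, manip, spotter
import cv2,numpy as np
s=read_state();print(s)
for c in ("scene","top"):
    im=viewer.grab_frame(c);cv2.imwrite(f"pics/{c}0.png",im)
    cal=viewer.get_calibration(c);print(c,np.round(cal["T"],3).tolist(),np.round(cal["camera_matrix"],1).tolist())
    for l in ("carrier","carrier_hook","carrier_grip","carrier_tray","stand","stand_rail","stand_board","dish","block","mug","wheel"):
        print(l,[(np.round(d["at"],3).tolist(),round(float(d["conf"]),2)) for d in spotter.landmark_of(c,l)])
E
```

```text
pics
{'time_s': 0.0, 'joint_positions': array([-1.22867409e+00,  3.09000343e-01,  1.63520935e+00,  1.22192335e-05,
        1.19967223e+00, -6.97041700e-02]), 'dq': array([-0.00048037,  0.00049654, -0.000301  ,  0.00072682, -0.00107219,
       -0.00111876]), 'joint_torque': array([-1.21351077e-03, -4.15250230e+01, -2.76665157e+01, -1.68735105e-04,
        1.02517329e-02,  5.42953842e-06]), 'tcp_pos': array([ 0.24987614, -0.57197703,  0.2300391 ]), 'tcp_rot': array([[ 9.16393116e-01,  4.00278756e-01, -7.57292911e-04],
       [ 4.00279436e-01, -9.16390586e-01,  2.16041463e-03],
       [ 1.70791988e-04, -2.28291788e-03, -9.99997380e-01]]), 'force': array([-0.11903636, -0.46272078, -0.26698781]), 'wrist_torque': array([0.02996767, 0.01607736, 0.00870855]), 'finger_gap': 0.08519596013146409}
scene [[0.709, -0.379, 0.594, 1.355], [0.704, 0.41, -0.579, -0.934], [-0.025, 0.829, 0.558, 1.001], [0.0, 0.0, 0.0, 1.0]] [[415.7, 0.0, 277.5], [0.0, 415.7, 211.5], [0.0, 0.0, 1.0]]
carrier [([0.625, 0.465, 0.002], 0.93), ([0.574, 0.262, -0.002], 0.92), ([0.644, 0.091, -0.0], 0.8), ([0.467, -0.049, -0.
[... 891 characters left out ...]
9, 209.8], [0.0, 0.0, 1.0]]
carrier [([0.579, 0.258, 0.002], 0.73), ([0.647, 0.093, -0.001], 0.72)]
carrier_hook [([0.648, 0.095, 0.147], 0.73), ([0.626, 0.463, 0.147], 0.72), ([0.576, 0.262, 0.156], 0.6)]
carrier_grip [([0.65, 0.041, 0.105], 0.95), ([0.626, 0.239, 0.105], 0.94), ([0.591, 0.427, 0.102], 0.75)]
carrier_tray [([0.652, 0.103, -0.002], 0.91), ([0.632, 0.469, 0.003], 0.87), ([0.57, 0.267, -0.001], 0.75), ([0.579, 0.259, 0.154], 0.19)]
stand []
stand_rail [([0.449, 0.246, 0.238], 0.96), ([0.577, 0.263, 0.151], 0.56)]
stand_board [([0.453, -0.148, 0.279], 0.92)]
dish [([0.253, -0.316, -0.0], 0.74)]
block []
mug [([0.652, -0.128, 0.004], 0.56)]
wheel [([0.426, -0.563, -0.001], 0.9)]
```

View pics/scene0.png

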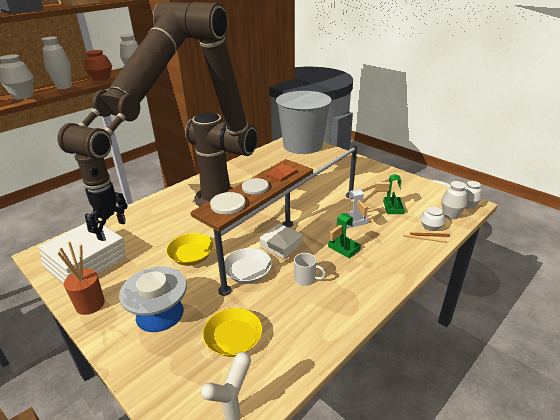

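View pics/top0.png

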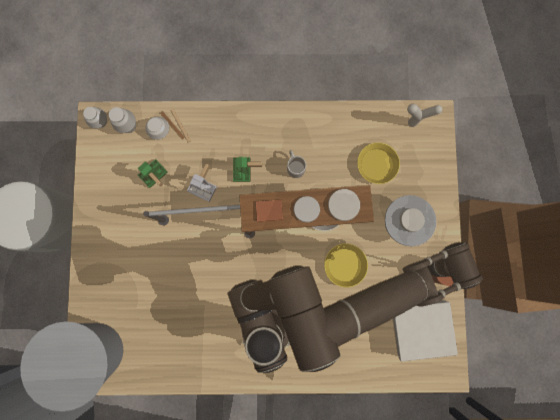

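Scene: the silver carrier is at about (358,207) between two green ones, and the dish at (247,266) is the white one at world (0.478,-0.243). The block is at (0.465,-0.048). The interface only allows twist about tool z, so I'll plan with the tool upright, working beyond the board's far edge.

```bash
python3 - <<'E'
from bench import read_state, viewer
import numpy as np
s=read_state();R=s["tcp_rot"];T=viewer.get_calibration("wrist")["T"]
print("cam in tool",R.T@(T[:3,3]-s["tcp_pos"]),"look",-R.T@T[:3,2])
print("shift in tool axes to (0.62,0.235,0.40):",R.T@(np.array([.62,.235,.40])-s["tcp_pos"]))
E
```

```text
cam in tool [ 0.08437904  0.00028458 -0.14201427] look [-3.25457033e-01  8.04664010e-04  9.45556488e-01]
shift in tool axes to (0.62,0.235,0.40): [ 0.66224864 -0.5921865  -0.16871851]
```

drive_tool(xyz=[[0, 0, -0.04], [0, 0, -0.08], [0, 0, -0.12], [0, 0, -0.16], [0, 0, -0.2]], twist=[7, 14, 21, 28, 35], jaw=[0.085, 0.085, 0.085, 0.085, 0.085])

```text
time_s: 1.62
tcp_pos: [0.25, -0.5724, 0.4333]
tcp_rot: [[0.979, -0.204, 0.0], [-0.204, -0.979, -0.0], [0.0, 0.0, -1.0]]
force: [0.1, -0.6, -0.9]
finger_gap: 0.0847
```

drive_tool(xyz=[[0.009, -0.039, 0], [0.018, -0.078, 0], [0.027, -0.117, 0], [0.036, -0.156, 0], [0.045, -0.195, 0], [0.054, -0.234, 0], [0.063, -0.273, 0], [0.072, -0.312, 0], [0.081, -0.351, 0], [0.09, -0.39, 0], [0.099, -0.429, 0], [0.107, -0.465, 0]], twist=[0, 0, 0, 0, 0, 0, 2, 4, 6, 8, 10, 12.6], jaw=[0.085, 0.085, 0.085, 0.085, 0.085, 0.085, 0.085, 0.085, 0.085, 0.085, 0.085, 0.085])

```text
time_s: 2.62
tcp_pos: [0.4499, -0.1367, 0.4335]
tcp_rot: [[0.91, -0.414, 0.001], [-0.414, -0.91, -0.0], [0.001, -0.0, -1.0]]
force: [0.6, -0.0, -0.6]
finger_gap: 0.085
```

drive_tool(xyz=[[0, -0.039, 0], [0, -0.078, 0], [0, -0.117, 0], [0, -0.156, 0], [0, -0.195, 0], [0, -0.234, 0], [0, -0.273, 0], [0, -0.312, 0], [0, -0.351, 0], [0, -0.385, 0.01], [0, -0.405, 0.03], [0, -0.409, 0.04]], twist=[0, 0, 0, 0, 0, 0, 0, 0, 0, 0, 0, 0], jaw=[0.085, 0.085, 0.085, 0.085, 0.085, 0.085, 0.085, 0.085, 0.085, 0.085, 0.085, 0.085])

```text
time_s: 3.62
tcp_pos: [0.6192, 0.2391, 0.3906]
tcp_rot: [[0.912, -0.41, -0.001], [-0.41, -0.912, 0.0], [-0.001, 0.0, -1.0]]
force: [-1.4, -0.4, -1.0]
finger_gap: 0.0852
```

```bash
cat > look.py <<'E'
from bench import read_state, viewer, manip, spotter
import cv2,numpy as np
def look(cam,labels,name=None):
    im=viewer.grab_frame(cam)
    if name: cv2.imwrite(f"pics/{name}.png",im)
    for l in labels:
        print(cam,l,[(np.round(d["at"],4).tolist(),round(float(d["conf"]),2)) for d in spotter.landmark_of(cam,l)])
    return im
def project(cam,P):
    c=viewer.get_calibration(cam);T=c["T"];p=T[:3,:3].T@(np.asarray(P)-T[:3,3]);p=c["camera_matrix"]@np.array([p[0],-p[1],-p[2]]);return p[:2]/p[2]
E
python3 - <<'E'
from look import *
print(read_state()["tcp_pos"])
look("wrist",["carrier_hook","carrier_grip","carrier_tray","carrier","stand_rail"],"w1")
look("top",["stand_rail","stand_board"])
E
```

```text
[0.61924934 0.23914917 0.39064083]
wrist carrier_hook [([0.5796, 0.2593, 0.1472], 0.98), ([0.6273, 0.4618, 0.1518], 0.94), ([0.6472, 0.0966, 0.1494], 0.83)]
wrist carrier_grip [([0.5832, 0.4284, 0.1055], 0.81), ([0.6473, 0.0428, 0.1053], 0.81), ([0.6239, 0.2419, 0.107], 0.71)]
wrist carrier_tray [([0.6481, 0.102, -0.0001], 0.62), ([0.6328, 0.4716, 0.0016], 0.58), ([0.5659, 0.2641, 0.0029], 0.57)]
wrist carrier [([0.6442, 0.0932, 0.0033], 0.97)]
wrist stand_rail [([0.5803, 0.2639, 0.0019], 0.67), ([0.4537, 0.2445, 0.2356], 0.64)]
top stand_rail []
top stand_board [([0.4245, -0.5612, 0.0001], 0.39)]
```

View pics/w1.png

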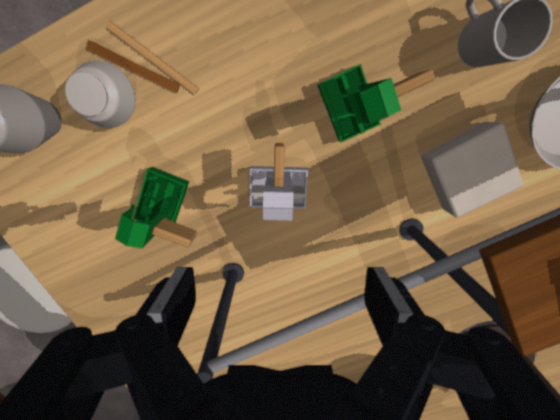

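```bash
python3 - <<'E'
from look import *
im=cv2.imread("pics/w1.png")
big=cv2.resize(im,None,fx=2,fy=2,interpolation=cv2.INTER_CUBIC)
def L(p,q,c):
    a,b=[tuple(int(round(16*(2*v+.5))) for v in project("wrist",x)) for x in (p,q)]
    cv2.line(big,a,b,c,1,cv2.LINE_AA,4)
# rail
th=np.radians(4.0);rp=np.array([.4525,.2455,.235]);u=np.array([-np.sin(th),np.cos(th),0]);n=np.array([np.cos(th),np.sin(th),0])
for o in(-.008,.008): L(rp+n*o+u*.15,rp+n*o-u*.15,(0,0,255))
y=np.radians(-24);cx=np.array([np.cos(y),np.sin(y),0]);cy=np.array([-np.sin(y),np.cos(y),0]);h=np.array([.578,.2615,0])
def q(x,yy,z): return h+cx*x*.001+cy*yy*.001+np.array([0,0,z*.001])
for s in(-7,7): L(q(20,s,125),q(78,s,125),(0,255,255))
L(q(78,-7,125),q(78,7,125),(0,255,255))
for a,b in(((-20,-20),(20,-20)),((20,-20),(20,20)),((20,20),(-20,20)),((-20,20),(-20,-20))): L(q(*a,155),q(*b,155),(255,0,255))
A=big[260:460,450:670];B=big[440:760,380:1000]
cv2.imwrite("pics/ov.png",np.vstack([cv2.resize(A,(330,300)),]) if 0 else np.vstack([np.pad(cv2.resize(A,(310,282)),((0,0),(0,310),(0,0))),B]))
E
```

```text
(no output)
```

View pics/ov.png

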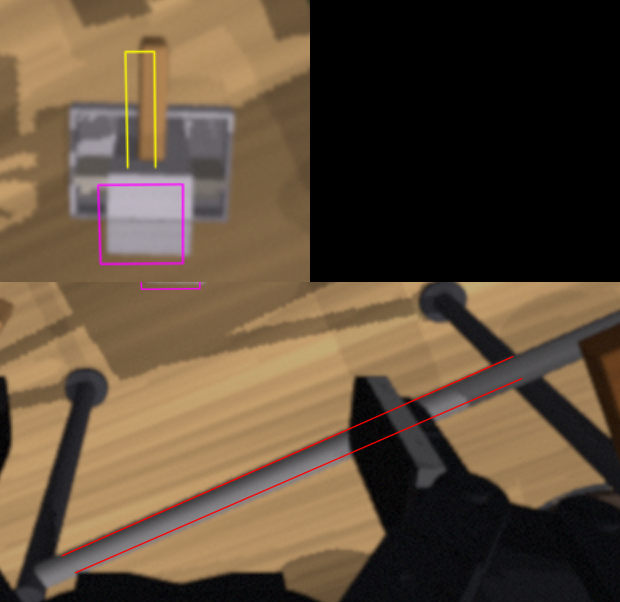

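```bash
cat >> look.py <<'E'
def ray(cam,px,z):
    c=viewer.get_calibration(cam);T=c["T"];d=np.linalg.solve(c["camera_matrix"],[px[0],px[1],1]);d=T[:3,:3]@[d[0],-d[1],-d[2]]
    return T[:3,3]+d*(z-T[2,3])/d[2]
E
python3 - <<'E'
from look import *
f=lambda x,y:((450+x/1.41)/2-.25,(260+y/1.41)/2-.25)
h=ray("wrist",f(149,216),.155);g=ray("wrist",f(154,48),.125);g0=ray("wrist",f(149,158),.125)
print(h,g,g0)
d=g-h;print(np.degrees(np.arctan2(d[1],d[0])),np.hypot(*d[:2])); d=g-g0;print(np.degrees(np.arctan2(d[1],d[0])),np.hypot(*d[:2]))
E
```

```text
[0.5800418  0.25611752 0.155     ] [0.64762551 0.22270146 0.125     ] [0.59893292 0.24771302 0.125     ]
-26.30961289763973 0.07539357458988397
-27.187866772196543 0.05474072404889696
```

```bash
cat > ov.py <<'E'
from look import *
def overlay(h,yaw,rp,th,name,crops):
    print(read_state()["tcp_pos"],read_state()["tcp_rot"][:,0])
    im=viewer.grab_frame("wrist");big=cv2.resize(im,None,fx=2,fy=2,interpolation=cv2.INTER_CUBIC)
    def L(p,q,c):
        a,b=[tuple(int(round(16*(2*v+.5))) for v in project("wrist",x)) for x in (p,q)]
        cv2.line(big,a,b,c,1,cv2.LINE_AA,4)
    th=np.radians(th);rp=np.array(rp);u=np.array([-np.sin(th),np.cos(th),0]);n=np.array([np.cos(th),np.sin(th),0])
    for o in(-.008,.008): L(rp+n*o+u*.15,rp+n*o-u*.15,(0,0,255))
    y=np.radians(yaw);cx=np.array([np.cos(y),np.sin(y),0]);cy=np.array([-np.sin(y),np.cos(y),0]);h=np.array(h)
    q=lambda x,yy,z:h+cx*x*.001+cy*yy*.001+np.array([0,0,z*.001])
    for s in(-7,7): L(q(20,s,125),q(78,s,125),(0,255,255))
    L(q(78,-7,125),q(78,7,125),(0,255,255))
    for a,b in(((-20,-20),(20,-20)),((20,-20),(20,20)),((20,20),(-20,20)),((-20,20),(-20,-20))): L(q(*a,155),q(*b,155),(255,0,255))
    out=[]
    for (r0,r1,c0,c1) in crops:
        A=big[r0:r1,c0:c1];A=cv2.resize(A,(620,int(A.shape[0]*620/A.shape[1])));out.append(A)
    cv2.imwrite(f"pics/{name}.png",np.vstack(out))
E
python3 - <<'E'
from ov import *
overlay([.579,.261,0],-24.5,[.4525,.2455,.235],4.2,"ov2",[(260,460,400,720),(560,760,380,1000)])
E
```

```text
[0.61953263 0.23451788 0.395595  ] [ 0.90976808 -0.41510374  0.00330569]
```

View pics/ov2.png

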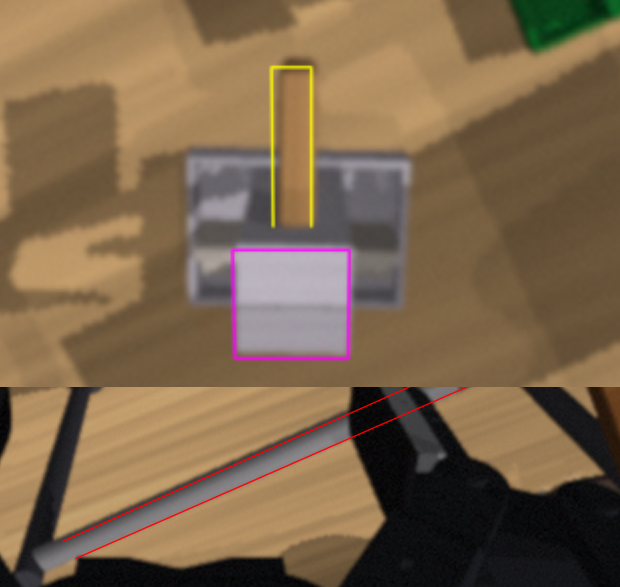

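drive_tool(xyz=[[0.007, -0.006, 0.03], [0.007, -0.006, 0.07], [0.007, -0.006, 0.11], [0.007, -0.006, 0.15], [0.007, -0.006, 0.18], [0.007, -0.006, 0.205], [0.007, -0.006, 0.225], [0.007, -0.006, 0.23], [0.007, -0.006, 0.23]], twist=[1, 1, 1, 1, 1, 1, 1, 1, 1], jaw=[0.06, 0.06, 0.06, 0.06, 0.06, 0.06, 0.06, 0.06, 0.06])

```text
time_s: 4.87
tcp_pos: [0.6278, 0.2366, 0.1635]
tcp_rot: [[0.902, -0.431, -0.0], [-0.431, -0.902, -0.001], [0.0, 0.001, -1.0]]
force: [0.4, 0.3, 0.9]
finger_gap: 0.0597
```

```bash
python3 - <<'E'
from ov import *
overlay([.579,.261,0],-25.5,[.4525,.2455,.235],4.2,"ov3",[(200,760,250,870)])
s=read_state();R=s["tcp_rot"];print(s["tcp_pos"],R.round(3).tolist(),s["finger_gap"])
print(R.T@(np.array([.6295,.2369,.085])-s["tcp_pos"]))
E
```

```text
[0.62783374 0.2365515  0.16346184] [ 9.02284041e-01 -4.31142099e-01  8.83738423e-06]
[0.62928357 0.23706202 0.16560378] [[0.902, -0.431, 0.003], [-0.431, -0.902, 0.0], [0.003, -0.002, -1.0]] 0.059919294728588146
[3.68944949e-05 1.86273657e-04 8.06040110e-02]
```

View pics/ov3.png

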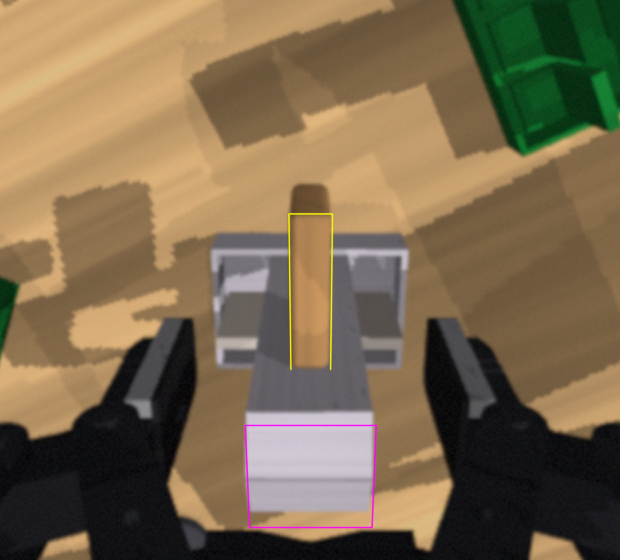

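Silver carrier's grip at (311,290) is centred between the fingers and matches the overlay. I'll descend and pinch.

drive_tool(xyz=[[0, 0, 0.03], [0, 0, 0.055], [0, 0, 0.07], [0, 0, 0.08], [0, 0, 0.08], [0, 0, 0.08], [0, 0, 0.08], [0, 0, 0.08], [0, 0, 0.08], [0, 0, 0.08], [0, 0, 0.08], [0, 0, 0.08]], twist=[0, 0, 0, 0, 0, 0, 0, 0, 0, 0, 0, 0], jaw=[0.06, 0.06, 0.06, 0.06, 0.05, 0.03, 0.01, 0, 0, 0, 0, 0], force=80)

```text
time_s: 5.92
tcp_pos: [0.631, 0.2373, 0.0877]
tcp_rot: [[0.902, -0.431, 0.006], [-0.431, -0.902, 0.001], [0.005, -0.003, -1.0]]
force: [-0.1, -0.3, 5.5]
finger_gap: 0.0128
```

drive_tool(xyz=[[0, 0, -0.01], [0, 0, -0.03], [0, 0, -0.055], [0, 0, -0.085], [0, 0, -0.115], [0, 0, -0.145], [0, 0, -0.17], [0, 0, -0.185], [0, 0, -0.19], [0, 0, -0.19], [0, 0, -0.19]], twist=[0, 0, 0, 0, 0, 0, 0, 0, 0, 0, 0], jaw=[0, 0, 0, 0, 0, 0, 0, 0, 0, 0, 0])

```text
time_s: 6.83
tcp_pos: [0.629, 0.237, 0.2765]
tcp_rot: [[0.902, -0.431, 0.005], [-0.431, -0.902, 0.0], [0.004, -0.002, -1.0]]
force: [0.4, -0.0, -3.4]
finger_gap: 0.0128
```

```bash
python3 - <<'E'
from look import *
look("wrist",["carrier_hook","stand_rail"]);im=look("scene",["carrier_hook","carrier_tray","carrier"],"s2")
cv2.imwrite("pics/s2c.png",cv2.resize(im[100:300,200:460],None,fx=2.5,fy=2.5))
s=read_state();print(s["tcp_pos"],s["tcp_rot"].round(3).tolist(),s["joint_positions"].round(2),s["wrist_torque"],s["force"])
E
```

```text
wrist carrier_hook [([0.6483, 0.096, 0.1535], 0.67)]
wrist stand_rail []
scene carrier_hook [([0.5737, 0.2625, 0.3375], 0.75), ([0.6526, 0.0914, 0.1503], 0.72), ([0.6253, 0.4638, 0.1489], 0.58)]
scene carrier_tray [([0.5678, 0.2692, 0.1936], 0.89), ([0.6328, 0.4712, 0.002], 0.76), ([0.6456, 0.1041, -0.0006], 0.69), ([0.4246, -0.5617, 0.0001], 0.58)]
scene carrier [([0.646, 0.0897, -0.0008], 0.84), ([0.6253, 0.4631, 0.003], 0.78), ([0.5736, 0.2636, 0.1859], 0.62)]
[0.62932955 0.23701378 0.27650447] [[0.902, -0.431, 0.005], [-0.431, -0.902, 0.0], [0.004, -0.002, -1.0]] [ 0.3   0.36  1.47 -0.    1.31  2.31] [-0.03410823 -0.13753806  0.02708286] [-0.8480296  -0.22210061 -2.3440142 ]
```

View pics/s2c.png

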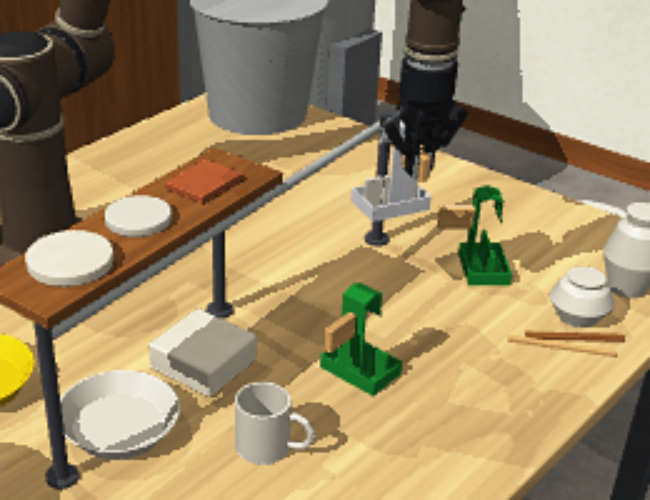

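drive_tool(xyz=[[0, 0, 0], [0, 0, 0.005], [0, 0, 0.015], [0, 0, 0.025], [0, 0, 0.032], [0, 0, 0.035], [0, 0, 0.035], [0, 0, 0.035], [0, 0, 0.035]], twist=[-3, -8, -14, -20, -25, -28, -29.7, -29.7, -29.7], jaw=[0, 0, 0, 0, 0, 0, 0, 0, 0])

```text
time_s: 7.93
tcp_pos: [0.6295, 0.2371, 0.2413]
tcp_rot: [[0.997, 0.072, 0.004], [0.072, -0.997, 0.0], [0.004, 0.0, -1.0]]
force: [0.4, 0.5, -2.7]
finger_gap: 0.0131
```

```bash
python3 - <<'E'
from look import *
for c in ("top","scene"): look(c,["carrier_hook","carrier_tray","stand_rail"])
s=read_state();R=s["tcp_rot"];print(s["tcp_pos"],R.round(4).tolist(),s["force"])
p=s["tcp_pos"];print("hook",p-.0557*R[:,0])
print(R.T@(np.array([.5096,.2291,p[2]])-p))
E
```

```text
top carrier_hook [([0.6468, 0.0922, 0.1457], 0.77), ([0.6253, 0.4599, 0.148], 0.66), ([0.5707, 0.2309, 0.307], 0.64)]
top carrier_tray [([0.6524, 0.1029, -0.0026], 0.93), ([0.6307, 0.4677, -0.0014], 0.87), ([0.5597, 0.2336, 0.1528], 0.66)]
top stand_rail []
scene carrier_hook [([0.5738, 0.2329, 0.3018], 0.98), ([0.65, 0.0888, 0.1488], 0.79), ([0.6265, 0.4614, 0.1459], 0.72), ([0.5616, 0.2332, 0.1602], 0.46)]
scene carrier_tray [([0.6479, 0.1049, -0.0008], 0.97), ([0.5602, 0.2331, 0.1591], 0.91), ([0.6336, 0.4699, -0.0008], 0.71)]
scene stand_rail [([0.4563, 0.2432, 0.2356], 0.82), ([0.5618, 0.2339, 0.1562], 0.67), ([0.5714, 0.2332, 0.3012], 0.21)]
[0.62952022 0.23700894 0.24162964] [[0.9973, 0.0726, 0.0047], [0.0726, -0.9974, 0.0002], [0.0047, 0.0001, -1.0]] [-0.72853547  0.9480828  -3.07368114]
hook [0.57396793 0.23296367 0.24136686]
[-0.12017659 -0.00082133 -0.00056705]
```

drive_tool(xyz=[[-0.008, 0, 0], [-0.022, 0, 0], [-0.04, 0, 0], [-0.06, -0.001, 0], [-0.08, -0.001, 0], [-0.097, -0.001, 0], [-0.11, -0.001, 0], [-0.117, -0.001, 0], [-0.12, -0.001, 0], [-0.12, -0.001, 0], [-0.12, -0.001, 0]], twist=[0, 0, 0, 0, 0, 0, 0, 0, 0, 0, 0], jaw=[0, 0, 0, 0, 0, 0, 0, 0, 0, 0, 0])

```text
time_s: 9.25
tcp_pos: [0.5105, 0.2294, 0.2415]
tcp_rot: [[0.997, 0.073, 0.006], [0.073, -0.997, 0.001], [0.006, -0.0, -1.0]]
force: [-0.7, 0.1, -2.3]
finger_gap: 0.0134
```

```bash
python3 - <<'E'
from look import *
s=read_state();R=s["tcp_rot"];p=s["tcp_pos"];print(p,R.round(4).tolist(),s["force"]);print("hook",p-.0557*R[:,0])
im=look("wrist",["carrier_hook"]);big=cv2.resize(im,None,fx=1.35,fy=1.35,interpolation=cv2.INTER_CUBIC)
th=np.radians(4.2);rp=np.array([.4525,.2455,.235]);u=np.array([-np.sin(th),np.cos(th),0]);n=np.array([np.cos(th),np.sin(th),0])
for o in(-.008,.008):
    a,b=[tuple(int(v*1.35) for v in project("wrist",x)) for x in (rp+n*o+u*.13,rp+n*o-u*.13)];cv2.line(big,a,b,(0,0,255),1)
cv2.imwrite("pics/w4.png",big)
look("scene",["carrier_hook","carrier_tray"])
look("top",["carrier_hook","carrier_tray","stand_rail"])
E
```

```text
[0.51047066 0.22941174 0.24148888] [[0.9973, 0.0726, 0.0062], [0.0726, -0.9974, 0.0007], [0.0063, -0.0002, -1.0]] [-0.65841935  0.11930365 -2.28111499]
hook [0.45491868 0.22536872 0.24113998]
wrist carrier_hook [([0.6472, 0.0928, 0.1513], 0.9)]
scene carrier_hook [([0.6503, 0.0889, 0.1503], 0.91), ([0.6227, 0.4635, 0.1461], 0.78), ([0.452, 0.2241, 0.2993], 0.73)]
scene carrier_tray [([0.6335, 0.4735, -0.0008], 0.96), ([0.4422, 0.229, 0.1602], 0.81), ([0.6492, 0.1016, -0.0031], 0.6), ([0.4531, 0.2259, 0.3028], 0.25)]
top carrier_hook [([0.6254, 0.4593, 0.1473], 0.93), ([0.6472, 0.0955, 0.1489], 0.72), ([0.4512, 0.2236, 0.3052], 0.44)]
top carrier_tray [([0.6306, 0.4654, -0.0008], 0.89), ([0.65, 0.1045, -0.0013], 0.81), ([0.4402, 0.226, 0.1533], 0.71)]
top stand_rail [([0.4496, 0.2474, 0.2328], 0.93)]
```

View pics/w4.png

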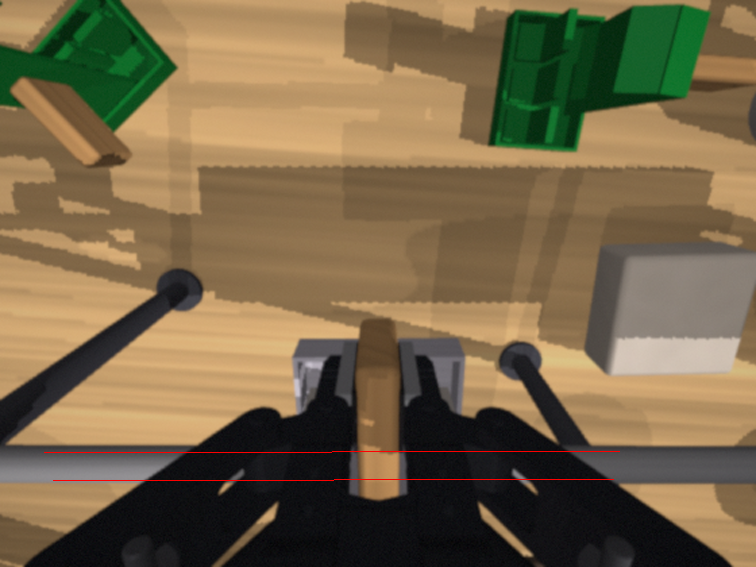

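Rail edges (446–484 px) bracket my line, parallel and centred, so the hook is over the rail. Lowering now.

drive_tool(xyz=[[0, 0, 0.01], [0, 0, 0.025], [0, 0, 0.04], [0, 0, 0.05], [0, 0, 0.055], [0, 0, 0.057], [0, 0, 0.058], [0, 0, 0.058]], twist=[0, 0, 0, 0, 0, 0, 0, 0], jaw=[0, 0, 0, 0, 0, 0, 0, 0])

```text
time_s: 10.37
tcp_pos: [0.5107, 0.2294, 0.1833]
tcp_rot: [[0.997, 0.072, 0.005], [0.072, -0.997, 0.001], [0.005, -0.0, -1.0]]
force: [-0.2, -0.1, -2.7]
finger_gap: 0.0129
```

```bash
python3 - <<'E'
from look import *
look("scene",["carrier_hook","carrier_tray"]);look("top",["carrier_hook"])
s=read_state();print(s["tcp_pos"],s["force"])
E
```

```text
scene carrier_hook [([0.6263, 0.463, 0.1471], 0.93), ([0.6516, 0.0918, 0.1491], 0.78), ([0.4524, 0.2264, 0.2441], 0.64)]
scene carrier_tray [([0.4403, 0.2282, 0.102], 0.97), ([0.6467, 0.1012, -0.0012], 0.92), ([0.6316, 0.469, -0.0011], 0.56)]
top carrier_hook [([0.6283, 0.4617, 0.1489], 0.78), ([0.647, 0.0932, 0.1485], 0.76), ([0.4516, 0.2255, 0.2472], 0.44)]
[0.51069422 0.22944569 0.18368048] [ 0.6066407  -0.51299522 -1.93961898]
```

drive_tool(xyz=[[0, 0, 0.002], [0, 0, 0.003], [0, 0, 0.004], [0, 0, 0.005], [0, 0, 0.005]], twist=[0, 0, 0, 0, 0], jaw=[0, 0, 0, 0, 0])

```text
time_s: 11.03
tcp_pos: [0.5116, 0.2299, 0.1814]
tcp_rot: [[0.997, 0.073, 0.007], [0.073, -0.997, 0.001], [0.008, -0.001, -1.0]]
force: [-3.1, -0.9, 7.7]
finger_gap: 0.013
```

drive_tool(xyz=[[0, 0, -0.002], [0, 0, -0.002], [0, 0, -0.002], [0.006, 0, -0.002], [0.014, 0, -0.002], [0.019, 0, -0.002], [0.019, 0, -0.002], [0.019, 0, -0.002]], twist=[0, 0, 0, 0, 0, 0, 0, 0], jaw=[0.02, 0.03, 0.034, 0.034, 0.034, 0.034, 0.034, 0.034])

```text
time_s: 11.7
tcp_pos: [0.5309, 0.2312, 0.1832]
tcp_rot: [[0.997, 0.072, 0.007], [0.072, -0.997, 0.001], [0.007, -0.001, -1.0]]
force: [-0.2, -0.2, -0.6]
finger_gap: 0.0342
```

```bash
python3 - <<'E'
from look import *
look("scene",["carrier_hook","carrier_tray","carrier_grip"]);im=look("wrist",["carrier_grip"])
cv2.imwrite("pics/w5.png",im)
s=read_state();print(s["tcp_pos"],s["force"],s["finger_gap"])
E
```

```text
scene carrier_hook [([0.6272, 0.4634, 0.1493], 0.86), ([0.6498, 0.0892, 0.1506], 0.85), ([0.4532, 0.2273, 0.2414], 0.58)]
scene carrier_tray [([0.4446, 0.2286, 0.1012], 0.92), ([0.6471, 0.106, -0.0008], 0.86), ([0.6304, 0.4705, 0.0005], 0.77)]
scene carrier_grip [([0.5884, 0.4254, 0.1053], 0.9), ([0.6492, 0.0391, 0.1048], 0.78), ([0.5101, 0.2299, 0.2004], 0.55)]
wrist carrier_grip [([0.5104, 0.2301, 0.2042], 0.93), ([0.5876, 0.4313, 0.1029], 0.79)]
[0.53021851 0.23120469 0.1834434 ] [ 0.45023081 -0.27935001  0.05385932] 0.03401998852098135
```

View pics/w5.png

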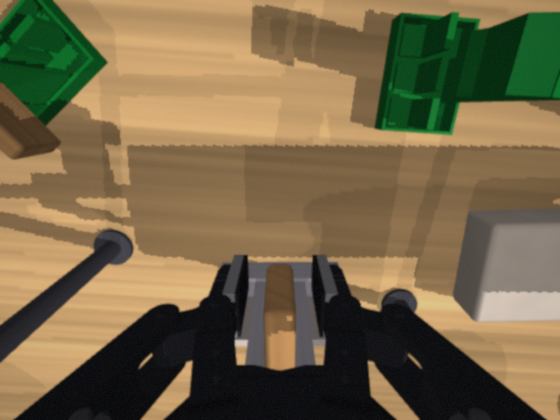

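drive_tool(xyz=[[0, 0, 0], [0, 0, 0], [0, 0, 0], [0, 0, 0], [0, 0, 0], [0.002, 0, 0], [0.004, 0, 0], [0.005, 0, 0], [0.005, 0, 0], [0.005, 0, 0]], twist=[0, 0, 0, 0, 0, 0, 0, 0, 0, 0], jaw=[0.02, 0.01, 0, 0, 0, 0, 0, 0, 0, 0], force=60)

```text
time_s: 12.83
tcp_pos: [0.5301, 0.231, 0.1824]
tcp_rot: [[0.997, 0.072, -0.005], [0.072, -0.997, -0.001], [-0.005, 0.0, -1.0]]
force: [-11.9, -1.2, 6.6]
finger_gap: 0.0133
```

```bash
python3 - <<'E'
from look import *
look("scene",["carrier_hook","carrier_tray","dish"]);look("top",["carrier_hook"])
s=read_state();R=s["tcp_rot"];print(s["tcp_pos"],R.round(4).tolist(),s["force"],s["finger_gap"],s["joint_positions"].round(2))
th=np.radians(4.2);n=np.array([np.cos(th),np.sin(th)]);print("stand x",(s["tcp_pos"][:2]-[.4525,.2455])@n)
E
```

```text
scene carrier_hook [([0.4525, 0.2245, 0.2416], 0.89), ([0.6275, 0.4616, 0.146], 0.88), ([0.65, 0.0921, 0.1515], 0.58)]
scene carrier_tray [([0.6326, 0.4677, -0.0008], 0.95), ([0.6482, 0.1053, -0.0026], 0.85), ([0.4581, 0.2295, 0.0983], 0.63)]
scene dish [([0.2516, -0.3245, 0.0003], 0.79), ([0.6669, -0.4612, 0.0], 0.78), ([0.4749, -0.238, 0.005], 0.72), ([0.4566, 0.2287, 0.2449], 0.41)]
top carrier_hook [([0.625, 0.4623, 0.1479], 0.67), ([0.6477, 0.0955, 0.1502], 0.65), ([0.4525, 0.2261, 0.2449], 0.48)]
[0.53012151 0.23102079 0.18243311] [[0.9974, 0.0723, -0.0052], [0.0723, -0.9974, -0.0007], [-0.0052, 0.0003, -1.0]] [-9.94470962 -0.92564901  5.53329952] 0.013337011326289873 [0.34 0.27 1.78 0.   1.09 1.83]
stand x 0.07635262649880313
```

drive_tool(xyz=[[-0.003, 0, 0], [-0.003, 0, 0], [-0.002, 0, 0], [0.002, 0, 0], [0.0035, 0, 0], [0.0035, 0, 0], [0.0035, 0, 0], [0.0035, 0, 0], [0.0035, 0, 0], [0.0035, 0, 0], [0.0035, 0, 0]], twist=[0, 0, 0, 0, 0, 0, 0, 0, 0, 0, 0], jaw=[0, 0.02, 0.03, 0.03, 0.03, 0.03, 0.02, 0.01, 0, 0, 0])

```text
time_s: 14.05
tcp_pos: [0.5338, 0.2314, 0.1825]
tcp_rot: [[0.997, 0.072, -0.005], [0.072, -0.997, -0.001], [-0.005, 0.0, -1.0]]
force: [0.8, 0.5, -0.4]
finger_gap: 0.0132
```

```bash
python3 - <<'E'
from look import *
look("scene",["carrier_hook","carrier_tray","carrier_grip"])
s=read_state();R=s["tcp_rot"];print(s["tcp_pos"],R.round(4).tolist(),s["force"],s["finger_gap"])
th=np.radians(4.2);n=np.array([np.cos(th),np.sin(th)]);print("stand x",(s["tcp_pos"][:2]-[.4525,.2455])@n)
E
```

```text
scene carrier_hook [([0.6529, 0.0911, 0.1498], 0.92), ([0.6243, 0.4577, 0.1506], 0.71), ([0.4514, 0.2263, 0.2431], 0.63)]
scene carrier_tray [([0.4543, 0.2289, 0.0992], 0.82), ([0.6321, 0.4703, 0.0004], 0.79), ([0.6485, 0.1034, -0.0007], 0.76)]
scene carrier_grip [([0.5069, 0.235, 0.2057], 0.97), ([0.5851, 0.4232, 0.1052], 0.86), ([0.4222, -0.5613, -0.0008], 0.73), ([0.6503, 0.0369, 0.1053], 0.7), ([0.4652, -0.0469, -0.0032], 0.57)]
[0.53382049 0.23136146 0.1824534 ] [[0.9974, 0.0724, -0.0046], [0.0724, -0.9974, -0.0006], [-0.0046, 0.0002, -1.0]] [ 1.107303    0.84351225 -0.52095773] 0.012926010932199345
stand x 0.0800666170075114
```

drive_tool(xyz=[[0, 0.003, 0], [0, 0.01, 0], [0, 0.022, 0], [0, 0.036, 0], [0, 0.05, 0], [0, 0.064, 0], [0, 0.076, 0], [0, 0.084, 0], [0, 0.088, 0], [0, 0.09, 0]], twist=[0, 0, 0, 0, 0, 0, 0, 0, 0, 0], jaw=[0, 0, 0, 0, 0, 0, 0, 0, 0, 0])

```text
time_s: 15.08
tcp_pos: [0.5404, 0.1406, 0.1825]
tcp_rot: [[0.997, 0.071, -0.005], [0.071, -0.997, -0.0], [-0.005, 0.0, -1.0]]
force: [0.9, 1.7, -0.2]
finger_gap: 0.0132
```

```bash
python3 - <<'E'
from look import *
im=look("scene",["carrier_hook","carrier_tray"]);cv2.imwrite("pics/s6.png",cv2.resize(im[100:300,200:460],None,fx=3,fy=3,interpolation=cv2.INTER_CUBIC))
s=read_state();R=s["tcp_rot"];print(s["tcp_pos"],R.round(4).tolist(),s["force"],s["finger_gap"])
th=np.radians(4.2);n=np.array([np.cos(th),np.sin(th)]);print("stand x",(s["tcp_pos"][:2]-[.4525,.2455])@n)
E
```

```text
scene carrier_hook [([0.4583, 0.1344, 0.2426], 0.97), ([0.6507, 0.0941, 0.1482], 0.59), ([0.6273, 0.4623, 0.1472], 0.58)]
scene carrier_tray [([0.4593, 0.1375, 0.0986], 0.95), ([0.6333, 0.4691, -0.0007], 0.71), ([0.6452, 0.1033, -0.0032], 0.63)]
[0.54033173 0.1411437  0.18242824] [[0.9973, 0.0732, -0.0047], [0.0732, -0.9973, -0.0016], [-0.0048, 0.0013, -1.0]] [ 0.58635513 -0.87548146 -0.88836447] 0.013326204487663555
stand x 0.07995298442063467
```

View pics/s6.png

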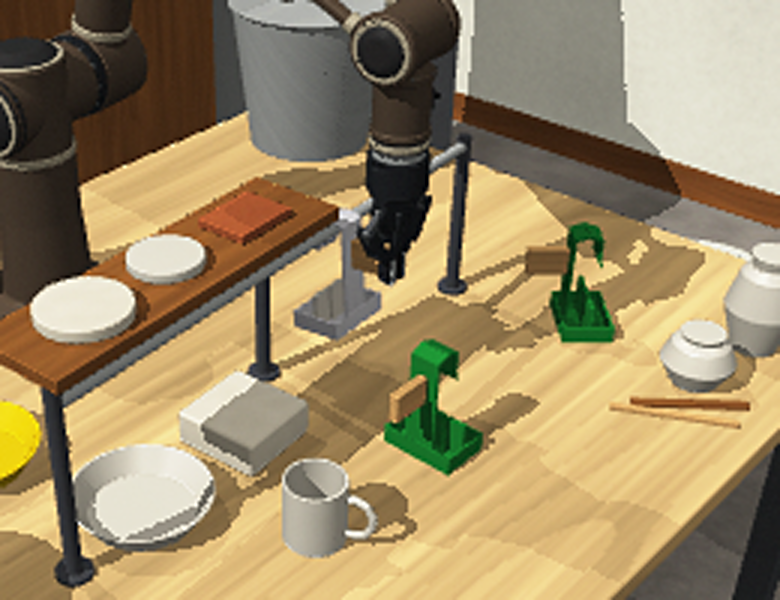

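Carrier hangs on the rail at (335,305), just outside the board, with the gripper on the far side of it. I'll enter slowly while watching the force.

drive_tool(xyz=[[0, 0.004, 0], [0, 0.008, 0], [0, 0.012, 0], [0, 0.015, 0], [0, 0.018, 0], [0, 0.021, 0], [0, 0.024, 0]], twist=[0, 0, 0, 0, 0, 0, 0], jaw=[0, 0, 0, 0, 0, 0, 0])

```text
time_s: 15.82
tcp_pos: [0.5421, 0.1169, 0.1824]
tcp_rot: [[0.997, 0.073, -0.005], [0.073, -0.997, -0.002], [-0.005, 0.001, -1.0]]
force: [0.3, 1.5, -0.6]
finger_gap: 0.0132
```

drive_tool(xyz=[[0, 0.003, 0], [0, 0.006, 0], [0, 0.01, 0], [0, 0.015, 0], [0, 0.02, 0], [0, 0.025, 0], [0, 0.03, 0]], twist=[0, 0, 0, 0, 0, 0, 0], jaw=[0, 0, 0, 0, 0, 0, 0])

```text
time_s: 16.4
tcp_pos: [0.5443, 0.0864, 0.1825]
tcp_rot: [[0.997, 0.073, -0.005], [0.073, -0.997, -0.002], [-0.005, 0.001, -1.0]]
force: [0.5, 0.1, -1.4]
finger_gap: 0.0128
```

drive_tool(xyz=[[0, 0.005, 0], [0, 0.014, 0], [0, 0.026, 0], [0, 0.042, 0], [0, 0.06, 0], [0, 0.078, 0], [0, 0.096, 0], [0, 0.113, 0], [0, 0.13, 0], [0, 0.143, 0], [0, 0.153, 0], [0, 0.16, 0]], twist=[0, 0, 0, 0, 0, 0, 0, 0, 0, 0, 0, 0], jaw=[0, 0, 0, 0, 0, 0, 0, 0, 0, 0, 0, 0])

```text
time_s: 17.4
tcp_pos: [0.5557, -0.0747, 0.1825]
tcp_rot: [[0.997, 0.072, -0.005], [0.072, -0.997, -0.002], [-0.005, 0.001, -1.0]]
force: [0.8, 0.9, -2.5]
finger_gap: 0.0131
```

```bash
python3 - <<'E'
from look import *
look("scene",["carrier_hook","carrier_tray","carrier_grip","dish","mug","block"]);look("wrist",["dish","block","carrier_grip","carrier_tray"])
s=read_state();R=s["tcp_rot"];print(s["tcp_pos"],R.round(4).tolist(),s["force"],s["finger_gap"])
th=np.radians(4.2);n=np.array([np.cos(th),np.sin(th)]);print("stand x",(s["tcp_pos"][:2]-[.4525,.2455])@n)
E
```

```text
scene carrier_hook [([0.6263, 0.4605, 0.147], 0.97), ([0.4723, -0.0803, 0.242], 0.79), ([0.65, 0.0905, 0.1494], 0.7)]
scene carrier_tray [([0.4771, -0.078, 0.1006], 0.84), ([0.6454, 0.0997, -0.0018], 0.68), ([0.6321, 0.4708, -0.0019], 0.67)]
scene carrier_grip [([0.5877, 0.4287, 0.1042], 0.97), ([0.5322, -0.0744, 0.2026], 0.94), ([0.6479, 0.0383, 0.1054], 0.68), ([0.6512, -0.126, 0.0007], 0.61)]
scene dish [([0.2542, -0.3213, -0.0022], 0.82), ([0.4751, -0.2403, 0.0003], 0.79), ([0.6672, -0.462, 0.0002], 0.77)]
scene mug [([0.6512, -0.124, 0.0014], 0.7)]
scene block []
wrist dish [([0.4795, -0.239, 0.0029], 0.69)]
wrist block [([0.4614, -0.0511, 0.002], 0.71), ([0.5298, -0.0743, 0.2032], 0.6)]
wrist carrier_grip [([0.5299, -0.0742, 0.2018], 0.65), ([0.648, 0.0415, 0.1052], 0.6)]
wrist carrier_tray [([0.6518, 0.0986, 0.0052], 0.96)]
[ 0.55580099 -0.07265841  0.18252055] [[0.9973, 0.0736, -0.0052], [0.0736, -0.9973, -0.0013], [-0.0053, 0.001, -1.0]] [-0.25782639  0.10998759 -2.22920392] 0.012671103906673035
stand x 0.07972222294247953
```

drive_tool(xyz=[[0, 0.005, 0], [0, 0.014, 0], [0, 0.026, 0], [0, 0.042, 0], [0, 0.06, 0], [0, 0.078, 0], [0, 0.096, 0], [0, 0.114, 0], [0, 0.132, 0], [0, 0.147, 0], [0, 0.157, 0], [0, 0.163, 0]], twist=[0, 0, 0, 0, 0, 0, 0, 0, 0, 0, 0, 0], jaw=[0, 0, 0, 0, 0, 0, 0, 0, 0, 0, 0, 0])

```text
time_s: 19.0
tcp_pos: [0.5676, -0.2373, 0.1825]
tcp_rot: [[0.997, 0.072, -0.005], [0.072, -0.997, -0.002], [-0.005, 0.001, -1.0]]
force: [0.9, 0.9, -2.4]
finger_gap: 0.0129
```

```bash
python3 - <<'E'
from look import *
look("scene",["carrier_hook","carrier_tray","dish"]);look("wrist",["dish","carrier_grip","carrier_tray"])
s=read_state();R=s["tcp_rot"];print(s["tcp_pos"],R.round(4).tolist(),s["force"],s["finger_gap"])
E
```

```text
scene carrier_hook [([0.6246, 0.4643, 0.1456], 0.96), ([0.4861, -0.2425, 0.24], 0.89), ([0.6503, 0.0916, 0.1525], 0.62)]
scene carrier_tray [([0.4892, -0.2404, 0.0996], 0.85), ([0.6466, 0.1028, -0.0009], 0.72), ([0.6351, 0.4701, -0.0], 0.6)]
scene dish [([0.6682, -0.4627, 0.0029], 0.94), ([0.4771, -0.2409, 0.0028], 0.85), ([0.2497, -0.3225, -0.0015], 0.81)]
wrist dish [([0.6609, -0.4618, -0.0033], 0.96), ([0.4792, -0.2373, 0.0026], 0.76)]
wrist carrier_grip [([0.5411, -0.239, 0.2042], 0.96), ([0.4229, -0.5658, 0.0017], 0.68)]
wrist carrier_tray [([0.4985, -0.237, 0.0947], 0.63)]
[ 0.56775663 -0.2342811   0.18260572] [[0.9972, 0.0747, -0.0055], [0.0746, -0.9972, -0.001], [-0.0055, 0.0006, -1.0]] [ 0.60923462  0.16997079 -2.34754438] 0.01303494446883165
```

drive_tool(xyz=[[0, 0, 0.001], [0, 0, 0.002], [0, 0, 0.003], [0, 0, 0.004], [0, 0, 0.005], [0, 0, 0.005]], twist=[0, 0, 0, 0, 0, 0], jaw=[0, 0, 0, 0, 0, 0])

```text
time_s: 19.9
tcp_pos: [0.5676, -0.2345, 0.1802]
tcp_rot: [[0.997, 0.075, -0.006], [0.075, -0.997, -0.002], [-0.006, 0.002, -1.0]]
force: [-2.9, 0.5, 8.7]
finger_gap: 0.013
```

drive_tool(xyz=[[0, 0, 0], [0, 0, 0], [0, 0, 0], [0, 0, 0], [0, 0, 0], [0, 0, 0]], twist=[0, 0, 0, 0, 0, 0], jaw=[0.015, 0.018, 0.022, 0.026, 0.03, 0.034])

```text
time_s: 20.4
tcp_pos: [0.5675, -0.2344, 0.1798]
tcp_rot: [[0.997, 0.075, -0.007], [0.075, -0.997, -0.002], [-0.007, 0.001, -1.0]]
force: [-0.4, -0.1, 0.0]
finger_gap: 0.0341
```

```bash
python3 - <<'E'
from look import *
for i in range(2): look("scene",["carrier_hook","carrier_tray","carrier_grip"])
look("wrist",["dish","carrier_grip","carrier_tray"])
s=read_state();R=s["tcp_rot"];print(s["tcp_pos"],R.round(4).tolist(),s["force"],s["finger_gap"])
E
```

```text
scene carrier_hook [([0.6522, 0.0912, 0.1494], 0.98), ([0.4875, -0.2375, 0.2433], 0.93), ([0.6248, 0.4631, 0.1436], 0.68)]
scene carrier_tray [([0.6487, 0.1061, -0.0001], 0.98), ([0.4834, -0.2368, 0.0976], 0.87), ([0.6333, 0.4719, -0.0031], 0.68)]
scene carrier_grip [([0.5861, 0.427, 0.1039], 0.96), ([0.5455, -0.2337, 0.2015], 0.88), ([0.647, 0.04, 0.1071], 0.71)]
scene carrier_hook [([0.6525, 0.0933, 0.1523], 0.98), ([0.485, -0.2376, 0.2437], 0.89), ([0.6269, 0.465, 0.1472], 0.63)]
scene carrier_tray [([0.4842, -0.2352, 0.098], 0.75), ([0.6464, 0.1018, -0.0003], 0.72), ([0.6332, 0.4706, 0.0024], 0.67)]
scene carrier_grip [([0.6494, 0.0407, 0.106], 0.95), ([0.5425, -0.2335, 0.2027], 0.84), ([0.5865, 0.426, 0.1038], 0.8), ([0.4211, -0.5619, -0.0025], 0.59), ([0.65, -0.124, -0.0009], 0.57)]
wrist dish [([0.4798, -0.2344, -0.0009], 0.68), ([0.6643, -0.4604, -0.0005], 0.68)]
wrist carrier_grip [([0.5408, -0.2351, 0.1996], 0.8)]
wrist carrier_tray []
[ 0.5676742  -0.23450836  0.18024008] [[0.9972, 0.0752, -0.006], [0.0751, -0.9972, -0.002], [-0.0061, 0.0016, -1.0]] [-0.34539258  0.20364705  0.74334719] 0.03405268267528412
```

drive_tool(xyz=[[0.005, 0, 0], [0.015, 0, 0], [0.03, 0, 0], [0.05, 0, 0], [0.07, 0, 0], [0.085, 0, 0], [0.09, 0, 0], [0.09, 0, -0.02], [0.09, 0, -0.03], [0.09, 0, -0.03], [0.09, 0, -0.03], [0.09, 0, -0.03]], twist=[0, 0, 0, 0, 0, 0, 0, 0, 0, 0, 0, 0], jaw=[0.034, 0.034, 0.034, 0.034, 0.034, 0.034, 0.034, 0.034, 0.034, 0.034, 0.034, 0.034])

```text
time_s: 22.0
tcp_pos: [0.6571, -0.2277, 0.2094]
tcp_rot: [[0.997, 0.075, -0.006], [0.075, -0.997, -0.002], [-0.007, 0.001, -1.0]]
force: [0.2, 0.3, -0.7]
finger_gap: 0.0336
```

```bash
python3 - <<'E'
from look import *
im=look("scene",["carrier_hook","carrier_tray","dish","block","mug"])
look("wrist",["carrier_hook","carrier_tray","dish","block","mug"],None)
a=cv2.resize(im[120:320,170:430],(780,600),interpolation=cv2.INTER_CUBIC);cv2.imwrite("pics/s7.png",a)
s=read_state();print(s["tcp_pos"],s["force"])
E
```

```text
scene carrier_hook [([0.4837, -0.2377, 0.2393], 0.94), ([0.6511, 0.0922, 0.1472], 0.77), ([0.4947, -0.2405, 0.0912], 0.35)]
scene carrier_tray [([0.6466, 0.1032, 0.0002], 0.92), ([0.6325, 0.4713, -0.0021], 0.78), ([0.483, -0.2349, 0.1009], 0.67)]
scene dish [([0.6665, -0.4602, -0.0007], 0.8), ([0.4765, -0.238, 0.0054], 0.6), ([0.2564, -0.3207, 0.0004], 0.55)]
scene block [([0.4651, -0.0481, -0.0011], 0.6), ([0.4236, -0.5638, 0.0015], 0.45)]
scene mug [([0.6518, -0.1232, -0.0009], 0.74)]
wrist carrier_hook []
wrist carrier_tray [([0.4811, -0.2419, 0.095], 0.68)]
wrist dish [([0.6633, -0.4631, -0.0014], 0.72), ([0.4808, -0.2382, 0.004], 0.7)]
wrist block [([0.4635, -0.0509, 0.0059], 0.78)]
wrist mug []
[ 0.65758081 -0.22769373  0.20962501] [-0.09456042 -0.37731286  0.08068424]
```

View pics/s7.png

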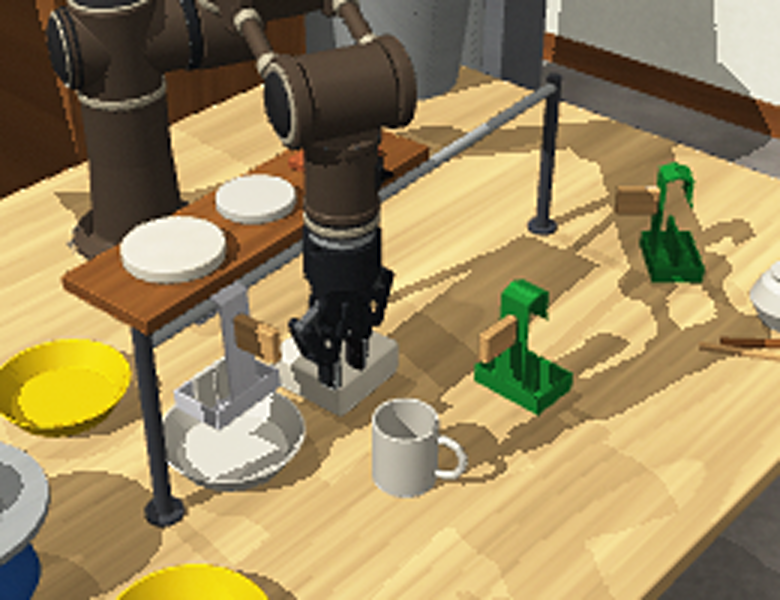

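The carrier hangs level on the rail under the board, with its tray at (228,390) above the white dish at (235,435). The gripper is clear. I'm handing in.

```bash
python3 -c "
from bench import manip
print(manip.hand_in())"
```

```text
the job is handed in; nothing more can be done
None
```

The silver carrier is hanging on the rail under the board, with its tray above the white drip dish. I let go of it there and handed the job in at about 22 s; the hand-in gave no verdict.

**What I did:**
- I gripped the carrier, hooked it over the open part of the rail and let go.
- I took it again at the far end of its grip and slid it in under the board. The moves can only turn the tool about its own axis, so I could not tilt it as suggested. I kept it upright, with the gripper's body just outside the board's far edge.
- I let go above the dish and backed the gripper away.

**Last checks:**

| Check | Result |
|---|---|
| Middle of the tray from the dish centre | 4–7 mm (limit 26 mm) |
| Hook height | about 0.24 m; the scene camera read 0.239 m, earlier readings 0.243 m (allowed 0.235–0.256 m) |
| Lean of the carrier | about 0.04–0.07 rad, estimated from camera positions (limit 0.2 rad) |
| Dish, block and mug | where they stood, within the cameras' accuracy |
| Force on the gripper | about zero |

**What went less well:**
- A trial 5 mm outward pull on the hung carrier met about 12 N, because the hook would not shift sideways on the rail. It tipped the carrier by about 0.1 rad, and the slide was made with that lean. It mostly went away when I lowered and released the carrier.
- I did not confirm that the tiles stayed in place; the last picture does not show them clearly.

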